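Unbolt the lid of a timing unit held by a swing keeper

ROBOT

A 6-joint arm with a two-finger parallel gripper is mounted at the origin on the work surface. World frame = base frame: x ahead of the robot, y to its left, z up, the work surface at z = 0. Lengths are in m, angles in rad, forces in N, time in s.
With the tool pointing down it reaches from about 0.25 to 0.775 m from the base axis. Payload 4 kg.
Tool frame: the origin (TCP) lies at the very end of the fingers, on their centre line; the grasp point (between the pads) lies 19 mm behind it; z points along the fingers, y is the direction in which the jaws open and shut (so a half turn about z gives the same grasp; the last joint's range is limited). The gripper opens to 94 mm and grips with 3 to 60 N. Pads are 16 mm wide; open, the fingers measure 119 mm over their backs; the gripper's body (75 mm by 177 mm) begins 78 mm behind the grasp point.
Start: joints at [-1.29, 0.087, 1.371, -0, 1.684, -0.103], TCP at [0.206, -0.51, 0.206] pointing down, gripper open.
Joint ranges: [-3.1, 3.1], [-0.76, 2.03], [0.27, 2.55], [-1.08, 4.22], [0.17, 2.65], [-2.57, 2.57]. Speed limits (rad/s): [2.79, 2.79, 3.14, 3.14, 3.14, 3.14].

INTERFACE

Orientations are given as a rotation vector (axis times angle).
In Python, from cell import telemetry, optics, job gives the robot as it stands.
- The arm moves only by the tool play_rows, never from a script. Its argument "increments" is a list of rows, each a list of 6 numbers: the shift along the tool's x, y, z in cm, then the turn, a rotation vector about the tool's x, y, z in rad. A call has 1 to 8 rows; each row shifts and turns the commanded pose from where the row before left it, along the tool's axes as they then stand; what a row does not reach is not made up. A row lasts 1/12 s, in which the tool goes at most 41.7 mm and 7.16 degrees, less where a joint would pass 70% of its speed; a pose out of reach is approached as far as the arm can. A call with a gripper value outside its range is refused whole. "fingers" is the opening, from 0 (shut) to 1 (fully open), set as the call begins (left out, the last holds). The fingers move at their own pace and stop on an object; "force" is the grip in N (left out, the last holds). Time passes only in rows, so rows that do not move let the fingers close. It gives the time, the measured TCP pose, the force and the opening at its end, in the units of the state.
- telemetry.observe(): the state, without advancing time (a new reading comes with each control period).
- optics.read_camera(name): name is "scene" or "top"; returns the picture (384x512x3 uint8, red, green, blue); there is no depth.
- optics.camera_params(name): a dict with "mtx" (3x3 intrinsics, pixels), "origin" and "orientation" of the camera in the world. Camera axes: x right, y up, looking along -z (the intrinsics and any distortion apply to the point x, -y, -z); pixel columns grow to the right and rows downward; lengths in m; the calibration is good to about 2 mm. A picture is of the moment at which its call begins. camera_params takes no time and is no camera call.
- job.job_done(): hands the job in, once; it reports no verdict.
The state is a dict: "t": time; "joints": joint angles; "joint_vel": joint speeds; "tau": joint torques, N m; "tool_pos": TCP position; "tool_rot": TCP orientation; "contact_force": force on the tool from outside, world axes, zero at the start; "ft_torque": the same for the moment, N m; "gripper_width": finger opening in m.
Only numpy, scipy, OpenCV 4.12 (cv2) and the standard library are available. Lean on these libraries where they do the work, as an engineer would, in place of code of your own. Each camera call takes 0.05 s, during which the arm holds its last target. There are 200 camera calls.

TASK

Two small timing units lie on the bench, lid up, each with a sliding bolt on its lid. Unbolt the one whose bolt is held by a swing keeper: first swing the keeper well aside, clear of the bolt's path, then draw the bolt fully back out of its strike, and let go of both. Leave the other unit's bolt as it is.

Things in the scene. Friction and masses are not known exactly. Their poses are not given: they have to be found in the camera images.
- unit: Cream box to unbolt, 200 x 220 x 90 mm (x, y, z), fixed. Origin: centre of its underside, z up, yaw within 23 degrees. Positions in the next two entries are mm in this frame. On its lid (z = 90) a dark keeper and a steel bolt lie in line along x = -30. Pinch their post and tab from above across the unit's x; nothing else on the lid rises above z = 108.
- keeper (a joint): Rad. Dark arm 70 long, 20 wide, top z = 100, on an upright pivot at (-30, 75); steel post 12 across, z 100 to 138, 55 from the pivot. At 0 it points to -y (post at (-30, 20)), its end 4 short of the bolt, blocking it. Positive: swings to +x, anticlockwise from above; at 1.57 post at (25, 75), stop 1.6. Starts 0 to 0.1. About 1 N at the post moves it; stays where left. Over 0.8 the bolt passes.
- bolt (a joint): Metres drawn towards the unit's +y: 0 = shot into the strike (start), stop at 0.045. Flat steel plate 30 x 75, top z = 100, with an upright thumb tab 12 thick (x), 24 wide (y), z 100 to 138, centred at (-30, -34) when shot. Slides with about 2 N, stays where left. The closed keeper stops it after 4 mm.
- other_bolt (a joint): Bystander: an equal bolt, in m, on the other unit, a box of the same size and colours on the other side of the bench, which has no keeper. Leave it at 0.

How it is judged:
On the way, in this order (a step that is already met when the one before it is completed fails the run):
1. the keeper is swung aside (over 0.9 rad) while the bolt is still shot (value of joint keeper above 0.9 rad and value of joint bolt below 0.015 m), for 0.1 s.
2. the bolt is drawn by more than 37 mm (value of joint bolt above 0.037 m), for 0.2 s.
At the end, for the whole second after the job is handed in: The keeper stands aside (over 0.8 rad), the bolt is drawn by more than 37 of its 45 mm, the other unit's bolt is within 10 mm of where it was, and both are released (value of joint keeper above 0.8 rad and value of joint bolt above 0.037 m and value of joint other_bolt below 0.01 m); the robot touches nothing.
It fails at once if the other unit's bolt is drawn by more than 10 mm (value of joint other_bolt above 0.01 m).
It also fails if it takes over 38 s, if anything falls off the work surface, if the arm or the gripper's body presses on something with over 40 N, if the wrist force passes 120 N, or if a joint passes its speed limit or range.

## Working session

There is one attempt and no reset: what is moved stays moved. The work goes in short steps, Python scripts to look and compute and a tool call to move; the robot and the scene stay as the last step left them, time stands still between calls to the robot, and variables do not carry over. Pictures are saved under pics/ and viewed, about 8 in all and at most 12, crops included, and the job is handed in when it is done.

Besides the shell and the picture viewer there is one more tool, called after "Request:" as name(argument=value, ...) on one line, values as JSON. play_rows: Moves the arm, as the interface text tells. Its arguments: {"type":"object","properties":{"increments":{"type":"array"},"fingers":{"type":"number"},"force":{"type":"number"}},"required":["increments"]}

```bash
mkdir -p pics; python3 - <<'E'
from cell import telemetry, optics
import cv2
s=telemetry.observe();print(s['t'],s['tool_pos'],s['tool_rot'],s['gripper_width'])
for n in('scene','top'):
    im=optics.read_camera(n);cv2.imwrite(f'pics/{n}0.png',im[...,::-1]);print(n,optics.camera_params(n))
E
```

```text
0.0 [ 0.20577296 -0.50946886  0.20431859] [-3.08180023e+00 -5.98749598e-01  2.90048576e-04] 0.09381497497440781
scene {'mtx': array([[399.38034371,   0.        , 252.85842947],
       [  0.        , 399.38034371, 189.73254053],
       [  0.        ,   0.        ,   1.        ]]), 'origin': array([ 1.02662725, -0.60557783,  0.59176208]), 'orientation': array([0.94747683, 0.33967941, 0.61095245])}
top {'mtx': array([[380.57158643,   0.        , 255.57093829],
       [  0.        , 380.57158643, 191.41463974],
       [  0.        ,   0.        ,   1.        ]]), 'origin': array([ 0.41360035, -0.01439059,  0.87702072]), 'orientation': array([ 0.13399346, -0.1090439 , -1.55885084])}
```

View pics/top0.png

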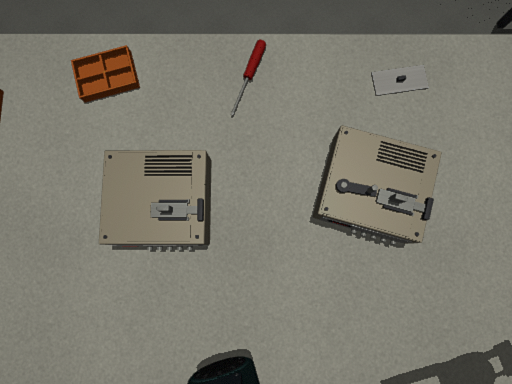

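View pics/scene0.png

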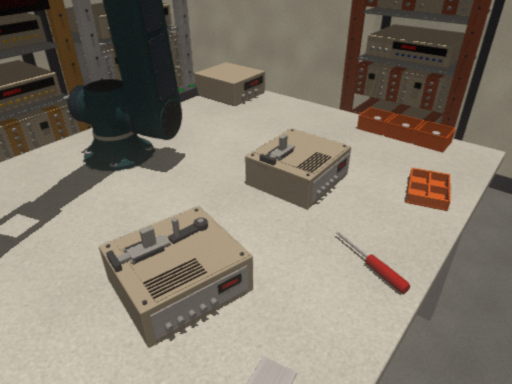

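The target is the right-hand unit in the top view (y<0): pivot at about (344,185), post (375,189), tab (400,199). The bystander unit is on the left. In the scene view, the target is the near unit. I'll enlarge both next.

```bash
python3 - <<'E'
import cv2
a=cv2.imread('pics/top0.png')[115:255,305:450];cv2.imwrite('pics/c1.png',cv2.resize(a,None,fx=4,fy=4,interpolation=cv2.INTER_CUBIC))
a=cv2.imread('pics/scene0.png')[200:350,90:260];cv2.imwrite('pics/c2.png',cv2.resize(a,None,fx=4,fy=4,interpolation=cv2.INTER_CUBIC))
E
```

```text
(no output)
```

View pics/c1.png

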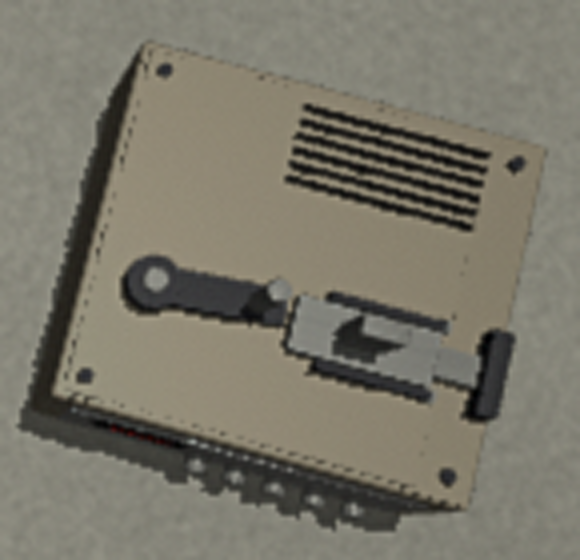

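View pics/c2.png

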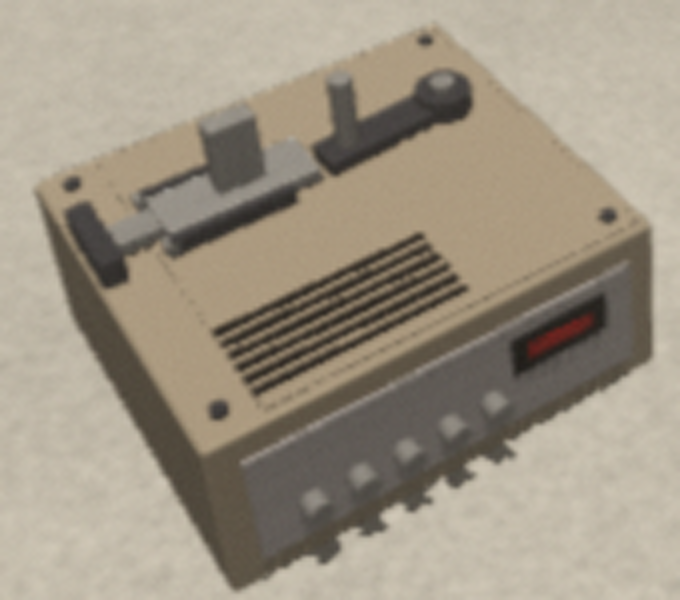

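Top crop: lid corners are at (150,42), (543,148), (468,508), (60,398), pivot cap at (155,280), post top at (278,290). Scene crop: corners at (433,22), (650,225), (205,455), (38,190). Vents are on the +x side in both views, which is consistent.

```bash
cat > h.py <<'E'
import numpy as np, cv2
from scipy.spatial.transform import Rotation as R
from cell import telemetry, optics
def ray(n,px,z):
    p=optics.camera_params(n);px=np.atleast_2d(px).astype(float)
    d=np.c_[px,np.ones(len(px))]@np.linalg.inv(p['mtx']).T*[1,-1,-1]
    d=R.from_rotvec(p['orientation']).apply(d);o=p['origin']
    return (o+d*((z-o[2])/d[:,2])[:,None])[:,:2]
def crop(px,x0,y0,f=4): return (np.array(px,float)+.5)/f-.5+[x0,y0]
def fit(P,M):   # 2D rigid, M model -> P
    p0,m0=P.mean(0),M.mean(0);A=M-m0;B=P-p0
    th=np.arctan2((A[:,0]*B[:,1]-A[:,1]*B[:,0]).sum(),(A*B).sum())
    c,s=np.cos(th),np.sin(th);Q=np.array([[c,-s],[s,c]])
    return th,p0-Q@m0,Q
E
python3 - <<'E'
from h import *
np.set_printoptions(precision=4,suppress=True)
M=np.array([[.1,.11],[.1,-.11],[-.1,-.11],[-.1,.11]])
T=ray('top',crop([(150,42),(543,148),(468,508),(60,398)],305,115),.09)
# scene: right-back corner = +y,-x ; right = +x+y ; front-left=+x-y ; left=-x-y
S=ray('scene',crop([(650,225),(205,455),(38,190),(433,22)],90,200),.09)
for n,P in(('top',T),('scene',S),('both',np.r_[T,S])):
    th,c,Q=fit(P,np.r_[M,M] if len(P)>4 else M);print(n,np.rad2deg(th),c,np.abs(P-(np.r_[M,M] if len(P)>4 else M)@Q.T-c).max(), np.linalg.norm(P[0]-P[1]),np.linalg.norm(P[1]-P[2]))
loc=lambda p:(p-c)@Q
print('pivot',loc(ray('top',crop((155,280),305,115),.106)),loc(ray('scene',crop((442,82),90,200),.106)))
print('post',loc(ray('top',crop((278,290),305,115),.138)),loc(ray('scene',crop((340,78),90,200),.138)))
print('tab',loc(ray('scene',crop((228,112),90,200),.138)))
w=lambda x,y:c+Q@[x,y]
for k in np.arange(0,1.5,.2): print(k,w(-.03+.055*np.sin(k),.075-.055*np.cos(k)))
print('tab',w(-.03,-.034),w(-.03,.011))
s=telemetry.observe();print(R.from_rotvec(s['tool_rot']).as_matrix(),s['joints'])
E
```

```text
top -15.061733019005986 [ 0.5578 -0.2628] 0.004205265587454543 0.213166086048163 0.1955203323004424
scene -14.593557186694557 [ 0.5613 -0.2627] 0.004467509573104156 0.2158994492060353 0.19364033729439306
both -14.826820778178886 [ 0.5596 -0.2627] 0.006519455615857872 0.213166086048163 0.1955203323004424
pivot [[-0.0307  0.0761]] [[-0.0315  0.077 ]]
post [[-0.027   0.0222]] [[-0.0255  0.0216]]
tab [[-0.0336 -0.0307]]
0.0 [ 0.5357 -0.2357]
0.2 [ 0.5465 -0.2375]
0.4 [ 0.5575 -0.237 ]
0.6000000000000001 [ 0.5682 -0.2344]
0.8 [ 0.5781 -0.2297]
1.0 [ 0.5869 -0.2231]
1.2000000000000002 [ 0.5942 -0.2149]
1.4000000000000001 [ 0.5998 -0.2055]
tab [ 0.5219 -0.2879] [ 0.5334 -0.2444]
[[ 0.9273  0.3744 -0.0006]
 [ 0.3744 -0.9273  0.0019]
 [ 0.0002 -0.002  -1.    ]] [-1.2901  0.0879  1.3721 -0.      1.6836 -0.1031]
```

Request:
play_rows(increments=[[2.58,-0.81,0,0,0,0],[2.58,-0.81,0,0,0,0],[2.58,-0.81,0,0,0,0],[2.58,-0.81,0,0,0,0],[2.58,-0.81,0,0,0,0],[2.58,-0.81,0,0,0,0],[2.58,-0.81,0,0,0,0],[2.58,-0.81,0,0,0,0]], fingers=0.6, force=12)

```text
t: 0.77
tool_pos: [0.3738, -0.3714, 0.2049]
tool_rot: [-3.083, -0.599, 0.001]
contact_force: [1.4, -0.8, -1.0]
gripper_width: 0.0561
```

Request:
play_rows(increments=[[2.58,-0.81,0,0,0,0],[2.58,-0.81,0,0,0,0],[2.58,-0.81,0,0,0,0],[2.58,-0.81,0,0,0,0],[2.58,-0.81,0,0,0,0],[2.58,-0.81,0,0,0,0],[2.58,-0.81,0,0,0,0],[2.58,-0.81,0,0,0,0]])

```text
t: 1.43
tool_pos: [0.5408, -0.2341, 0.2048]
tool_rot: [-3.083, -0.599, 0.002]
contact_force: [1.0, 1.0, 0.6]
gripper_width: 0.0567
```

Request:
play_rows(increments=[[0,0,0,0,0,-0.116],[0,0,0,0,0,-0.116],[0,0,0,0,0,-0.116],[0,0,0,0,0,-0.116],[0,0,0,0,0,-0.116],[0,0,0,0,0,-0.116],[0,0,0,0,0,-0.116],[0,0,0,0,0,-0.116]])

```text
t: 2.1
tool_pos: [0.5399, -0.2351, 0.2047]
tool_rot: [-2.483, -1.922, 0.001]
contact_force: [0.2, -0.4, -0.4]
gripper_width: 0.0564
```

Request:
play_rows(increments=[[0,0,0,0,0,0],[0,0,0,0,0,0]])

```text
t: 2.27
tool_pos: [0.54, -0.2351, 0.2049]
tool_rot: [-2.492, -1.912, 0.001]
contact_force: [-0.2, -0.0, -0.4]
gripper_width: 0.0563
```

```bash
cat >> h.py <<'E'
np.set_printoptions(precision=4,suppress=True)
def rel(x,y,z=None):   # wanted world point -> shift in tool axes, cm
    s=telemetry.observe();A=R.from_rotvec(s['tool_rot']).as_matrix();p=s['tool_pos']
    print('t',s['t'],'pos',p,'tool y deg',np.rad2deg(np.arctan2(A[1,1],A[0,1])),'z',A[:,2],'w',s['gripper_width'],'F',s['contact_force'],'j6',s['joints'][5])
    print('shift cm',A.T@(np.array([x,y,p[2] if z is None else z])-p)*100)
E
python3 - <<'E'
from h import *
rel(.540,-.2355,.112)
cv2.imwrite('pics/s1.png',optics.read_camera('scene')[160:350,60:310,::-1].repeat(3,0).repeat(3,1))
E
```

```text
t 2.2667 pos [ 0.54   -0.2351  0.2049] tool y deg -15.007722469650881 z [-0.0008  0.0004 -1.    ] w 0.05631200390338829 F [-0.21   -0.024  -0.3597] j6 -0.24498451329016546
shift cm [-0.0357  0.0178  9.293 ]
```

View pics/s1.png

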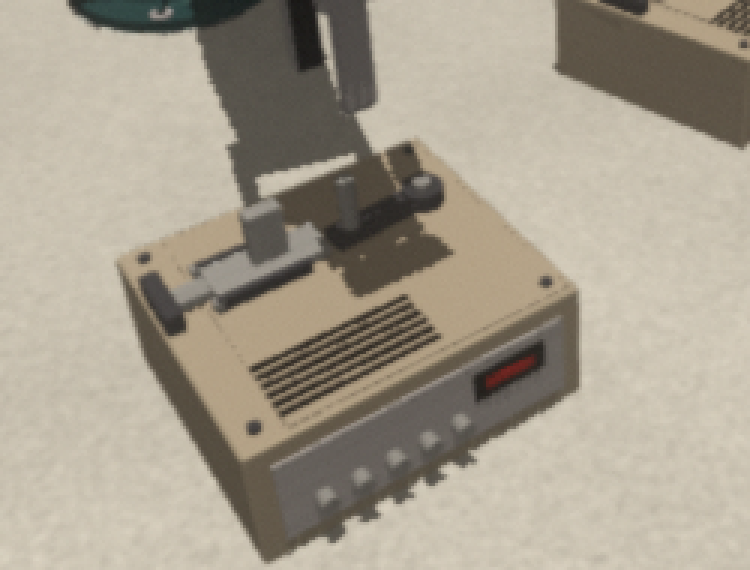

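The open fingers are straight above the post (crop (345,205), jaw at about (350,90)), so I'll descend and pinch.

Request:
play_rows(increments=[[0,0,1.15,0,0,0],[0,0,1.15,0,0,0],[0,0,1.15,0,0,0],[0,0,1.15,0,0,0],[0,0,1.15,0,0,0],[0,0,1.15,0,0,0],[0,0,1.15,0,0,0],[0,0,1.15,0,0,0]])

```text
t: 2.98
tool_pos: [0.54, -0.2352, 0.1121]
tool_rot: [-2.49, -1.916, 0.0]
contact_force: [0.5, -0.3, 0.1]
gripper_width: 0.0565
```

Request:
play_rows(increments=[[0,0,0,0,0,0],[0,0,0,0,0,0],[0,0,0,0,0,0],[0,0,0,0,0,0],[0,0,0,0,0,0],[0,0,0,0,0,0]], fingers=0, force=12)

```text
t: 3.48
tool_pos: [0.5407, -0.2355, 0.1144]
tool_rot: [2.488, 1.915, 0.001]
contact_force: [-0.6, 0.1, 0.2]
gripper_width: 0.0198
```

Request:
play_rows(increments=[[0,0,0,0,0,0],[0,0,0,0,0,0],[0,0,0,0,0,0],[0,0,0,0,0,0]])

```text
t: 3.82
tool_pos: [0.5403, -0.2354, 0.114]
tool_rot: [2.489, 1.915, 0.0]
contact_force: [-0.5, 0.5, 3.1]
gripper_width: 0.0116
```

Pinched, with 11.6 mm showing on the 12 mm post. I'll swing along the arc.

Request:
play_rows(increments=[[0.03,0.55,0,0,0,-0.1],[0.03,0.55,0,0,0,-0.1],[0.03,0.55,0,0,0,-0.1],[0.03,0.55,0,0,0,-0.1],[0.03,0.55,0,0,0,-0.1],[0.03,0.55,0,0,0,-0.1]])

```text
t: 4.32
tool_pos: [0.5722, -0.231, 0.1138]
tool_rot: [-1.802, -2.568, -0.005]
contact_force: [-3.8, 6.9, 5.8]
gripper_width: 0.0115
```

Request:
play_rows(increments=[[0.03,0.55,0,0,0,-0.1],[0.03,0.55,0,0,0,-0.1],[0.03,0.55,0,0,0,-0.1],[0.03,0.55,0,0,0,-0.1],[0.03,0.55,0,0,0,-0.1],[0.03,0.55,0,0,0,-0.1],[0,0,0,0,0,0],[0,0,0,0,0,0]])

```text
t: 4.98
tool_pos: [0.5954, -0.2106, 0.1137]
tool_rot: [-0.967, -2.978, -0.005]
contact_force: [-9.8, 7.3, 7.4]
gripper_width: 0.0114
```

```bash
python3 - <<'E'
from h import *
rel(.5219,-.2879,.21)
cv2.imwrite('pics/s2.png',optics.read_camera('scene')[160:350,60:310,::-1].repeat(3,0).repeat(3,1))
E
```

```text
t 4.9833 pos [ 0.5954 -0.2106  0.1137] tool y deg 54.01859611796411 z [-0.0085  0.0064 -0.9999] w 0.011440360011984401 F [-9.7739  7.3033  7.4143] j6 -1.3737946461309087
shift cm [  1.5111 -10.5748  -9.6191]
```

View pics/s2.png

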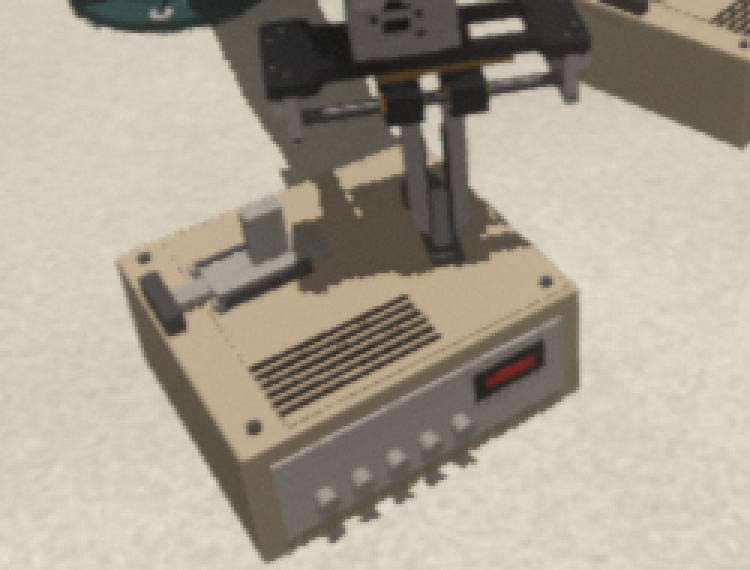

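The keeper arm has swung well aside (post at crop (440,215)), matching the pose estimate of about 1.24 rad. The bolt is still shot. Releasing and lifting.

Request:
play_rows(increments=[[0,0,0,0,0,0],[0,0,0,0,0,0],[0,0,0,0,0,0],[0,0,0,0,0,0],[0,0,0,0,0,0],[0,0,0,0,0,0]], fingers=0.4)

```text
t: 5.53
tool_pos: [0.5988, -0.2144, 0.1133]
tool_rot: [0.973, 2.987, -0.0]
contact_force: [-0.4, -0.4, 0.9]
gripper_width: 0.0375
```

Request:
play_rows(increments=[[0,0,-1.2,0,0,0],[0,0,-1.2,0,0,0],[0,0,-1.2,0,0,0],[0,0,-1.2,0,0,0],[0,0,-1.2,0,0,0],[0,0,-1.2,0,0,0],[0,0,-1.2,0,0,0],[0,0,-1.2,0,0,0]])

```text
t: 6.2
tool_pos: [0.5988, -0.2142, 0.2111]
tool_rot: [0.973, 2.986, -0.0]
contact_force: [-0.5, 0.0, -0.1]
gripper_width: 0.0377
```

Request:
play_rows(increments=[[0,0,0,0,0,0.12],[0,0,0,0,0,0.12],[0,0,0,0,0,0.12],[0,0,0,0,0,0.12],[0,0,0,0,0,0.12],[0,0,0,0,0,0.12],[0,0,0,0,0,0.12],[0,0,0,0,0,0.12]])

```text
t: 6.87
tool_pos: [0.5988, -0.2142, 0.2101]
tool_rot: [2.249, 2.193, -0.0]
contact_force: [-0.1, -1.3, -0.3]
gripper_width: 0.0377
```

Request:
play_rows(increments=[[0,0,0,0,0,0.12],[0,0,0,0,0,0.12],[0,0,0,0,0,0],[0,0,0,0,0,0]], fingers=0.6)

```text
t: 7.2
tool_pos: [0.5988, -0.2142, 0.2099]
tool_rot: [2.487, 1.92, 0.0]
contact_force: [0.2, -0.5, 0.1]
gripper_width: 0.0561
```

```bash
python3 - <<'E'
from h import *
rel(.5219,-.2879,.113)
cv2.imwrite('pics/s3.png',optics.read_camera('scene')[160:350,60:310,::-1].repeat(3,0).repeat(3,1))
E
```

```text
t 7.2 pos [ 0.5988 -0.2142  0.2099] tool y deg -14.666973388519366 z [ 0.0001 -0.0001 -1.    ] w 0.05607687390611893 F [ 0.1523 -0.4693  0.1473] j6 -0.17665150223030548
shift cm [-9.0748 -5.5742  9.6933]
```

View pics/s3.png

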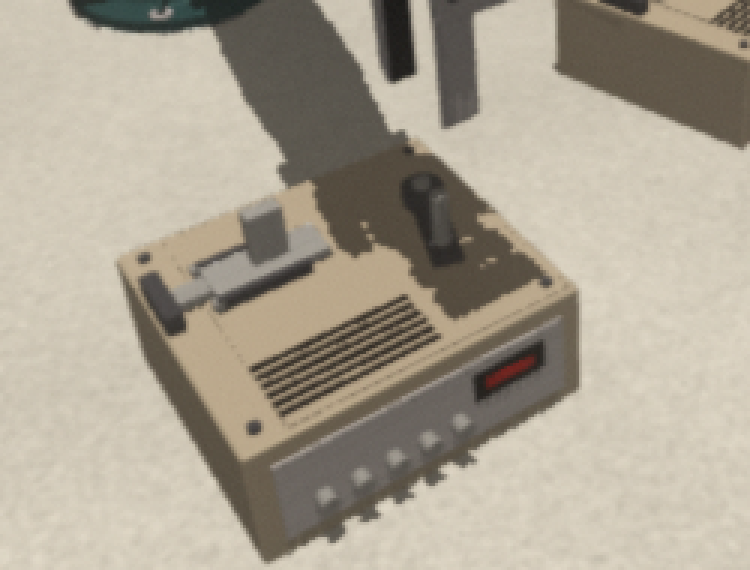

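The keeper stands aside, pointing roughly +x (post at crop (440,215)), and is released. The bolt is still shot (tab at (262,230)). Next is the tab.

Request:
play_rows(increments=[[-2.27,-1.395,0,0,0,0],[-2.27,-1.395,0,0,0,0],[-2.27,-1.395,0,0,0,0],[-2.27,-1.395,0,0,0,0],[0,0,0,0,0,0],[0,0,0,0,0,0]])

```text
t: 7.75
tool_pos: [0.5209, -0.2885, 0.2099]
tool_rot: [2.49, 1.915, 0.001]
contact_force: [0.7, 0.7, -0.2]
gripper_width: 0.0566
```

Request:
play_rows(increments=[[0,0,1.2,0,0,0],[0,0,1.2,0,0,0],[0,0,1.2,0,0,0],[0,0,1.2,0,0,0],[0,0,1.2,0,0,0],[0,0,1.2,0,0,0],[0,0,1.2,0,0,0],[0,0,1.2,0,0,0]])

```text
t: 8.42
tool_pos: [0.5215, -0.2874, 0.1119]
tool_rot: [-2.489, -1.916, 0.0]
contact_force: [0.8, 0.0, 0.3]
gripper_width: 0.0561
```

Request:
play_rows(increments=[[0,0,0,0,0,0],[0,0,0,0,0,0],[0,0,0,0,0,0],[0,0,0,0,0,0],[0,0,0,0,0,0],[0,0,0,0,0,0],[0,0,0,0,0,0],[0,0,0,0,0,0]], fingers=0, force=20)

```text
t: 9.08
tool_pos: [0.5199, -0.2874, 0.1142]
tool_rot: [-2.488, -1.914, 0.004]
contact_force: [-4.4, 1.2, 4.5]
gripper_width: 0.012
```

Request:
play_rows(increments=[[0,0,0,0,0,0],[0,0,0,0,0,0]])

```text
t: 9.25
tool_pos: [0.5199, -0.2874, 0.1142]
tool_rot: [-2.488, -1.914, 0.004]
contact_force: [-4.4, 1.1, 3.7]
gripper_width: 0.0119
```

The tab is pinched at 12 mm. I'll draw the bolt along tool +x, which is the unit's +y.

Request:
play_rows(increments=[[0.63,0,0,0,0,0],[0.63,0,0,0,0,0],[0.63,0,0,0,0,0],[0.63,0,0,0,0,0],[0.63,0,0,0,0,0],[0.63,0,0,0,0,0],[0.63,0,0,0,0,0],[0,0,0,0,0,0]])

```text
t: 9.92
tool_pos: [0.5317, -0.2444, 0.1142]
tool_rot: [-2.488, -1.915, 0.003]
contact_force: [-4.2, 2.6, 4.9]
gripper_width: 0.0119
```

Request:
play_rows(increments=[[0,0,0,0,0,0],[0,0,0,0,0,0],[0,0,0,0,0,0],[0,0,0,0,0,0]])

```text
t: 10.25
tool_pos: [0.5317, -0.2444, 0.1142]
tool_rot: [-2.488, -1.914, 0.002]
contact_force: [-5.8, 2.3, 4.2]
gripper_width: 0.0115
```

The tool moved 44.6 mm with the tab. Releasing, lifting and checking.

Request:
play_rows(increments=[[0,0,0,0,0,0],[0,0,0,0,0,0],[0,0,0,0,0,0],[0,0,0,0,0,0],[0,0,0,0,0,0],[0,0,0,0,0,0]], fingers=0.4)

```text
t: 10.75
tool_pos: [0.533, -0.2451, 0.1133]
tool_rot: [2.49, 1.916, 0.0]
contact_force: [0.8, -0.1, -0.3]
gripper_width: 0.0376
```

Request:
play_rows(increments=[[0,0,-1.2,0,0,0],[0,0,-1.2,0,0,0],[0,0,-1.2,0,0,0],[0,0,-1.2,0,0,0],[0,0,-1.2,0,0,0],[0,0,-1.2,0,0,0],[0,0,-1.2,0,0,0],[0,0,-1.2,0,0,0]])

```text
t: 11.42
tool_pos: [0.5329, -0.2451, 0.211]
tool_rot: [2.489, 1.916, 0.0]
contact_force: [1.2, -0.4, 1.0]
gripper_width: 0.0376
```

Request:
play_rows(increments=[[0,0,0,0,0,0],[0,0,0,0,0,0]])

```text
t: 11.58
tool_pos: [0.5333, -0.2453, 0.2107]
tool_rot: [2.488, 1.915, 0.001]
contact_force: [0.1, 0.7, 0.0]
gripper_width: 0.0376
```

```bash
python3 - <<'E'
from h import *
rel(.5219,-.2879,.113)
cv2.imwrite('pics/s4.png',optics.read_camera('scene')[100:350,60:370,::-1].repeat(2,0).repeat(2,1))
E
```

```text
t 11.5833 pos [ 0.5333 -0.2453  0.2107] tool y deg -14.839976429663947 z [ 0.0018 -0.0011 -1.    ] w 0.0376349150989088 F [0.0761 0.6854 0.0445] j6 -0.268666926059917
shift cm [-4.4034 -0.0291  9.7702]
```

View pics/s4.png

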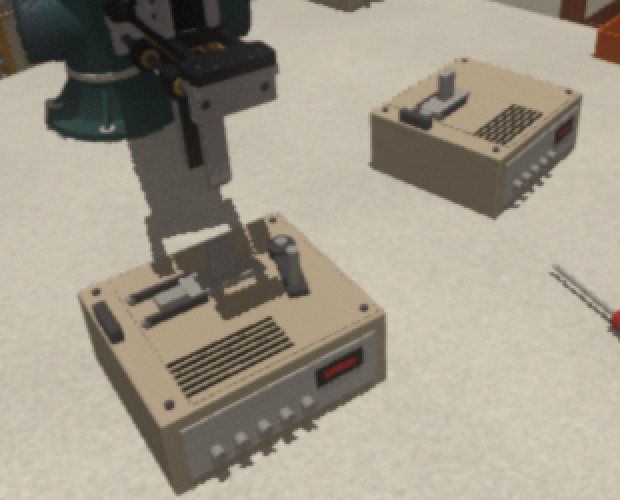

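The bolt is clear of the strike (strike at crop (108,322), bolt end at about (160,297)), with its tab at (220,262) now beside the keeper pivot. The keeper stands aside at (292,265), the other bolt is unchanged, and the gripper is clear. Handing in.

```bash
python3 -c "
from cell import job;print(job.job_done())"
```

```text
the job is handed in; nothing more can be done
None
```

I unbolted the right-hand unit (y < 0), the one with the swing keeper, and handed the job in. The camera clock read 11.6 s just before that, against the 38 s limit.

- **Keeper:** I pinched its post and swung it to about 1.2 rad, estimated from the tool pose. I then let go; later pictures show it still standing aside.
- **Bolt:** I pinched its tab and drew it about 44 mm, judged by tool travel with the grip still closed on the tab. The last picture shows it out of its strike. I did not measure the final tab position separately in the image.
- **Other unit:** the arm never went near it, and its bolt looks unchanged in the last picture.
- **Forces:** the highest tool force reading was about 14 N, during the keeper swing. After release and lift it was under 1 N, with the gripper about 70 mm above the tab.
- **Disagreement:** the two camera views put the unit's centre 3.5 mm and its yaw 0.5° apart. I used the combined fit, and both pinches closed at about 12 mm, the stated thickness. No other check failed.

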